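# Scoop the red stone onto the scale

### The job

The red stone in front of the scale is freshly polished and must not be fingered. Take the scoop by its handle, slide it flat along the table under the red stone, using the front of the scale as the stop, then lift the stone clear in the pan and set the loaded scoop down flat on the scale's steel platform and let go. Leave the tan stone beside it where it lies.

Things in the scene. Friction and masses are not known exactly. Their poses are not given: they have to be found in the camera images.
- scoop: Flat aluminium scoop, pale wood handle, flat on table, 0.18 kg. Origin: centre of pan's underside; x from handle to open lip, z up. Pan x -40..+40 mm, 84 wide, floor 3 thick, bevelled from x +22 to a thin lip at +40; 79 wide inside; side walls 24 high (15 from x +16 to +30); back wall 33 high. Handle: level bar x -42..-120, 20 wide, z 34 to 56: pinch its sides from above at x -75.
- red_stone: Red jasper pebble, 32 x 38 x 24 mm, about 43 g, loose on the table, its centre 24 to 45 mm in front of the scale's front face. Origin: centre of its underside. It slides when pushed and climbs the scoop's lip once the scale stops it.
- tan_stone: Tan chert pebble, 34 x 40 x 22 mm, 44 g, loose, lying in front of the same face about 130 mm to one side of the red stone (either side). Origin: centre of its underside.
- scale: Low bench scale, fixed: wooden block 170 mm deep (x), 280 wide (y), with a steel platform on top, 44 mm above the table. Origin: centre of its underside; x points away from the robot, z up. The plain upright front face that serves as the stop is at x = -85 mm. Platform 134 x 260 mm, centred at x = -12 mm, y = 0; behind it a small blank display and keys, under 4 mm high.
Things that resemble listed ones, but are neither listed nor needed, are in the scene too. Leave any pink look-alike of the red_stone alone.

How it is judged:
On the way, in this order (a step that is already met when the one before it is completed fails the run):
1. the scoop, down at the table, presses the red stone against the scale (contact force between red_stone and scale above 0.1 N and contact force between red_stone and scoop above 0.1 N and height (world z) of scoop below 0.02 m), for 0.05 s.
2. the red stone is carried in the pan, lifted clear of the table (height (world z) of scoop above 0.03 m and contact force between red_stone and scoop above 0.05 N and z of red_stone in the frame of scoop below 0.025 m and contact force between red_stone and scale below 0.05 N), for 0.2 s.
At the end, for the whole second after the job is handed in: The scoop rests level (within about 7 degrees) on top of the scale, its pan's centre within about 45 mm in depth and 100 mm sideways of the platform's centre; the red stone lies in the pan; both are at rest (x of scoop in the frame of scale between -0.065 and 0.035 m and y of scoop in the frame of scale between -0.1 and 0.1 m and z of scoop in the frame of scale between 0.038 and 0.052 m and angle between scoop's own z axis and vertical below 0.12 rad and contact force between red_stone and scoop above 0.05 N and x of red_stone in the frame of scoop between -0.045 and 0.045 m and y of red_stone in the frame of scoop between -0.042 and 0.042 m and contact force between scoop and scale above 0.3 N and linear speed of each of scoop, red_stone below 0.02 m/s); the robot touches nothing.
It fails at once if the robot touches the red stone (contact force between red_stone and the arm above 0.3 N or contact force between red_stone and the fingers above 0.3 N).
It fails at once if the tan stone is moved more than 20 mm (distance of tan_stone from where it was at the start of the episode above 0.02 m).
It also fails if it takes over 48 s, if anything falls off the work surface, if the arm or the gripper's body presses on something with over 40 N, if the wrist force passes 120 N, or if a joint passes its speed limit or range.

### The arm

A 6-joint arm with a two-finger parallel gripper is mounted at the origin on a cart in front of the work surface, level with it; the furniture and walls round the work are solid. World frame = base frame: x ahead of the robot, y to its left, z up, the work surface at z = 0. Lengths are in m, angles in rad, forces in N, time in s.
With the tool pointing down it reaches from about 0.225 to 0.875 m from the base axis. Payload 3.4 kg.
Tool frame: the origin (TCP) lies at the very end of the fingers, on their centre line; the grasp point (between the pads) lies 19 mm behind it; x points along the fingers, z is the direction in which the jaws open and shut, and the axes are right-handed (so a half turn about x gives the same grasp; the last joint's range is limited). The gripper opens to 85 mm and grips with 20 to 120 N. Pads are 22 mm wide; open, the fingers measure 114 mm over their backs; the gripper's body (76 mm by 85 mm) begins 54 mm behind the grasp point. The pads swing forward as they close: fully open they stand 13 mm farther back than shut.
Start: joints at [1.103, 0.276, 1.505, -0, 1.361, -0.121], TCP at [0.195, 0.541, 0.231] pointing down, gripper open.
Joint ranges: [-2.89, 2.89], [-0.75, 2.08], [0.22, 2.7], [-1.18, 4.32], [0.11, 2.71], [-2.7, 2.7]. Speed limits (rad/s): [2.57, 2.57, 3.14, 3.14, 3.14, 3.14].

### API

Orientations are given as a unit quaternion [w, x, y, z].
In Python, from rig import manip, viewer, finder gives the robot as it stands.
- The arm moves only by the tool move_arm, never from a script. Its argument "rows" is a list of rows, each a list of 3 entries, a list of its own where there are three numbers: the shift along the tool's x, y, z in mm, then the turn about the tool's x in rad, then the finger opening in mm, from 0 to 85.4. A call has 1 to 8 rows; each row is the pose to reach, as a shift and turn from the pose measured when the call began, along the tool's axes at that moment; what a row does not reach only later rows make up. A row lasts 1/12 s, in which the tool goes at most 41.7 mm and 7.16 degrees, less where a joint would pass 70% of its speed; a pose out of reach is approached as far as the arm can. A call with a gripper value outside its range is refused whole. The fingers move at their own pace and stop on an object; "force" is the grip in N (left out, the last holds). Time passes only in rows, so rows that repeat a pose let the fingers close. It gives the time, the measured TCP pose, the force and the opening at its end, in the units of the state.
- manip.get_state(): the state, without advancing time (a new reading comes with each control period).
- viewer.get_image(name): name is "scene" or "top" or "wrist"; returns the picture (480x640x3 uint8, red, green, blue); there is no depth.
- viewer.get_calibration(name): a dict with "mtx" (3x3 intrinsics, pixels), "R" (3x3) and "t" (3): a world point X has camera coordinates R X + t. Camera axes: x right, y down, z forward; pixel columns grow to the right and rows downward; lengths in m; the calibration is good to about 2 mm. A picture is of the moment at which its call begins: read the wrist's pose just before it. get_calibration takes no time and is no camera call; for the wrist camera it gives the pose at the moment of the call.
- manip.sign_off(): hands the job in, once; it reports no verdict.
Trained networks look in the newest picture that a camera, given by its name, has taken for a name from the list of things; names that differ only in an ending like _2 or _b are one class to them, and where a whole thing is asked for, a point or a joint stands for the part that bears it (a point fixed in the world has none). Each returns a list of dicts, best first, with "score" (0 to 1); they miss things now and then, are a little off and sometimes report something else, mostly with a low value. They report only what shows in the picture. A call takes as long as a camera call. They do not tell look-alikes from the thing itself.
- finder.look_for(target, camera): "centre" ([column, row] in pixels, amid what is visible of it).
- finder.trace(target, camera): "mask" (480x640 bool, what is visible of it) and "centre" ([column, row] in pixels, amid what is visible of it).
The state is a dict: "clock": time; "qpos": joint angles; "qd": joint speeds; "effort": joint torques, N m; "position": TCP position; "ee_rot": TCP orientation; "contact_force": force on the tool from outside, world axes, zero at the start; "moment": the same for the moment, N m; "width": finger opening in m.
Only numpy, scipy, OpenCV 4.12 (cv2) and the standard library are available. Lean on these libraries where they do the work, as an engineer would, in place of code of your own. Each camera call takes 0.05 s, during which the arm holds its last target.

## Working session

There is one attempt and no reset: what is moved stays moved. The work goes in short steps, Python scripts to look and compute and a tool call to move; the robot and the scene stay as the last step left them, time stands still between calls to the robot, and variables do not carry over. Pictures are saved under pics/ and viewed, and the job is handed in when it is done.

Besides the shell and the picture viewer there is one more tool, called after "Emit:" as name(argument=value, ...), one argument or row to a line, values as JSON. move_arm: Moves the arm, as the interface text tells. Its arguments: {"type":"object","properties":{"rows":{"type":"array"},"force":{"type":"number"}},"required":["rows"]}

```bash
mkdir -p pics; ls
python3 - <<'E'
from rig import manip, viewer, finder
import cv2
print(manip.get_state())
for n in ["scene","top","wrist"]:
    im=viewer.get_image(n); cv2.imwrite(f"pics/{n}0.png",im[:,:,::-1])
    for t in (["scoop","red_stone","tan_stone","scale"] if n!="wrist" else []):
        print(n,t,[(round(d["score"],2),[round(float(v)) for v in d["centre"]]) for d in finder.look_for(t,n)])
E
```

```text
pics
{'clock': 0.0, 'qpos': array([ 1.10298682e+00,  2.76602913e-01,  1.50611975e+00,  6.34963704e-06,
        1.36072371e+00, -1.20994984e-01]), 'qd': array([ 0.00117359,  0.00096746,  0.00025861, -0.00296937,  0.00149166,
        0.00013529]), 'effort': array([ 1.14549031e-03, -4.16777551e+01, -2.45807683e+01, -3.47126888e-04,
        1.11277570e-02, -2.25078367e-06]), 'position': array([0.19520434, 0.54028849, 0.23044054]), 'ee_rot': array([ 0.57819207, -0.40653807,  0.57935007,  0.4059239 ]), 'contact_force': array([-0.3857018 ,  0.41839808, -0.46191572]), 'moment': array([-0.01955415, -0.02652004,  0.03920374]), 'width': 0.08537945011796139}
scene scoop [(0.93, [409, 207])]
scene red_stone [(0.92, [260, 375]), (0.64, [278, 311])]
scene tan_stone [(0.52, [308, 257])]
scene scale [(0.82, [236, 266])]
top scoop [(0.7, [425, 297])]
top red_stone [(0.75, [263, 254]), (0.68, [205, 273])]
top tan_stone [(0.5, [324, 246])]
top scale [(0.72, [284, 197])]
```

View pics/top0.png

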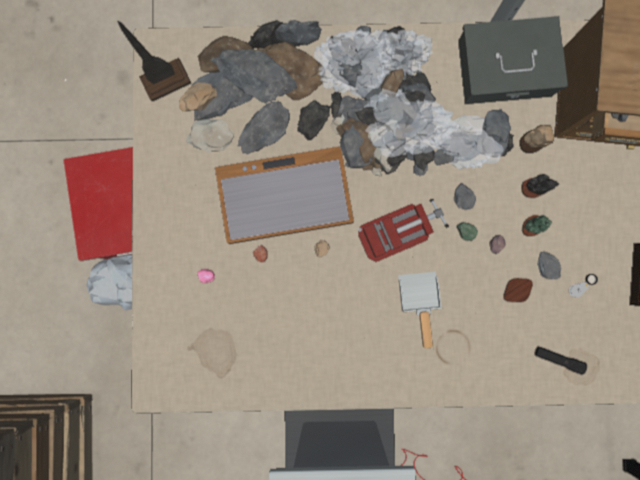

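View pics/scene0.png

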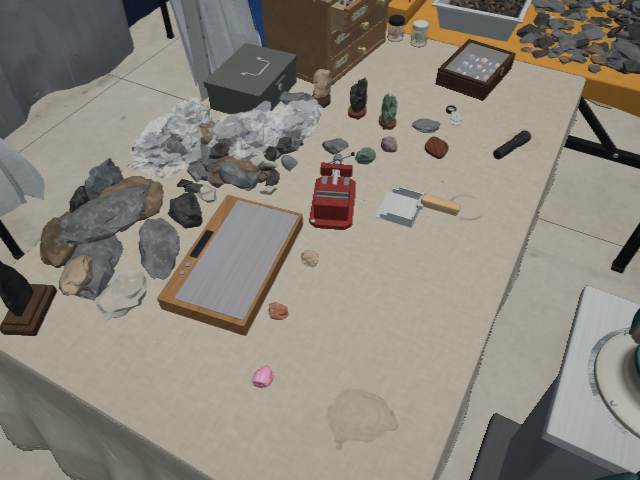

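The top view shows the orange-red stone at (261,254) in front of the scale, the pink look-alike at (206,275) and the tan stone at (322,248). A dark red stone lies far off at (517,290). The one at (261,254) fits: it's red jasper, close to the front face, with the tan stone about 130 mm to its side. I'll confirm it in a crop and measure.

```bash
cat > h.py <<'E'
from rig import manip, viewer, finder
import numpy as np, cv2
def ray(cam,uv,z):
    c=viewer.get_calibration(cam); M,R,t=map(np.array,(c["mtx"],c["R"],c["t"]))
    C=-R.T@t; d=R.T@np.linalg.inv(M)@np.array([uv[0],uv[1],1.0])
    return C+d*(z-C[2])/d[2]
def proj(cam,P):
    c=viewer.get_calibration(cam); M,R,t=map(np.array,(c["mtx"],c["R"],c["t"]))
    p=(np.atleast_2d(P)@R.T+t)@M.T; return p[:,:2]/p[:,2:]
def tri(cams,uvs):
    Ps=[];
    for k in cams:
        c=viewer.get_calibration(k); Ps.append(np.array(c["mtx"])@np.c_[np.array(c["R"]),np.array(c["t"])])
    X=cv2.triangulatePoints(Ps[0],Ps[1],np.array(uvs[0],float).reshape(2,1),np.array(uvs[1],float).reshape(2,1))
    return (X[:3]/X[3]).ravel()
E
python3 - <<'E'
from h import *
np.set_printoptions(precision=4,suppress=True)
top=viewer.get_image("top")
for t,z in [("red_stone",.012),("tan_stone",.011),("scoop",.01),("scale",.044)]:
    for d in finder.trace(t,"top"):
        m=d["mask"].astype(np.uint8)
        r=cv2.minAreaRect(np.argwhere(m)[:,::-1].astype(np.float32))
        print(t,round(d["score"],2),m.sum(),d["centre"],ray("top",d["centre"],z),cv2.boxPoints(r).tolist())
sc=viewer.get_image("scene")
for t,z in [("red_stone",.012),("tan_stone",.011)]:
    for d in finder.trace(t,"scene"): print(t,d["score"],ray("scene",d["centre"],z))
c=viewer.get_calibration("top"); print(-np.array(c["R"]).T@c["t"],c["mtx"])
a=cv2.resize(top[150:350,190:460],None,fx=2.9,fy=2.9,interpolation=cv2.INTER_CUBIC); cv2.imwrite("pics/c1.png",a[:,:,::-1])
b=cv2.resize(sc[160:400,150:480],None,fx=2.4,fy=2.4,interpolation=cv2.INTER_CUBIC); cv2.imwrite("pics/c2.png",b[:,:,::-1])
E
```

```text
red_stone 0.55 204 [206.7, 276.2] [0.5753 0.2877 0.012 ] [[197.0, 269.0], [214.0, 269.0], [214.0, 282.0], [197.0, 282.0]]
tan_stone 0.72 133 [323.7, 244.7] [0.64   0.0289 0.011 ] [[312.5000305175781, 248.5000457763672], [322.0000305175781, 239.0000457763672], [330.0000305175781, 247.0000457763672], [320.5000305175781, 256.50006103515625]]
scoop 0.88 1868 [424.8, 298.4] [ 0.5173 -0.1914  0.01  ] [[397.5550537109375, 275.3280944824219], [437.90338134765625, 271.4853820800781], [445.04498291015625, 346.4718933105469], [404.6966552734375, 350.3146057128906]]
scale 0.8 10272 [285.9, 193.1] [0.7515 0.1084 0.044 ] [[212.33352661132812, 166.4806671142578], [341.5114440917969, 144.72438049316406], [354.8462219238281, 223.8995819091797], [225.66830444335938, 245.65586853027344]]
red_stone 0.59 [0.6247 0.1687 0.012 ]
red_stone 0.52 [0.5792 0.291  0.012 ]
red_stone 0.16 [0.7499 0.1233 0.012 ]
tan_stone 0.74 [0.6366 0.0377 0.011 ]
[0.5525 0.0117 1.2947] [[581.4554   0.     333.6668]
 [  0.     581.4554 244.0907]
 [  0.       0.       1.    ]]
```

View pics/c1.png

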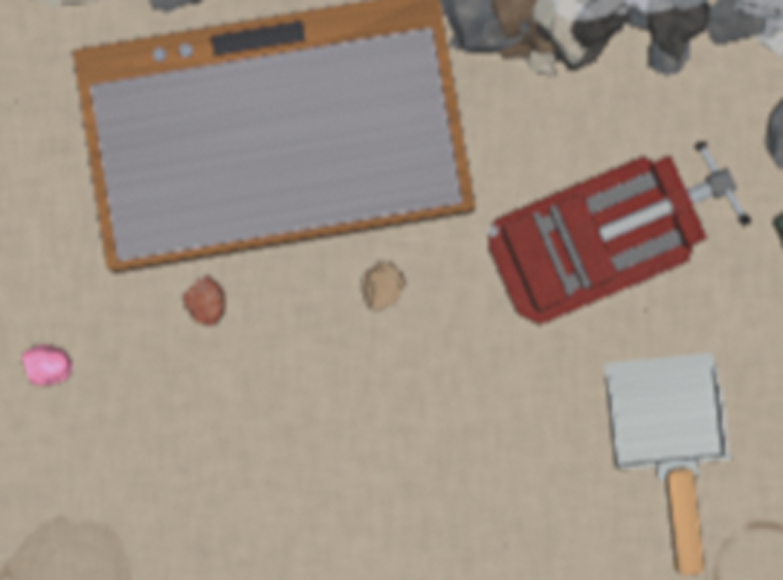

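View pics/c2.png

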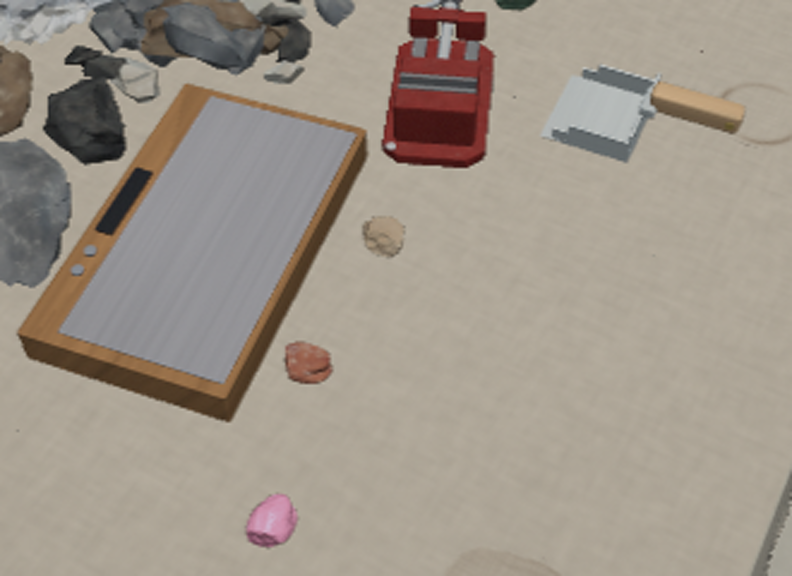

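The crop confirms it: jasper-red stone at (261,254) in front of the scale, pink decoy at (206,275), tan stone at (322,248). Now the poses of scale, scoop and stone.

Run:
```python
from h import *
np.set_printoptions(precision=4,suppress=True)
f=lambda u,v:(190+(u+.5)/2.9-.5,150+(v+.5)/2.9-.5)
for n,(u,v),z in [("scFL",(112,270),.044),("scFR",(472,210),.044),("scBL",(73,50),.044),("lipL",(604,367),.002),("lipR",(713,355),.002),("backL",(618,468),.033),("backR",(727,456),.024),("hEnd",(689,572),.056),("hStart",(681,472),.056),("red",(205,300),.012),("tan",(383,286),.011)]:
    print(n,ray("top",f(u,v),z))
g=lambda u,v:(150+(u+.5)/2.4-.5,160+(v+.5)/2.4-.5)
print("scene")
for n,(u,v),z in [("scFL",(231,403),.044),("scFR",(367,132),.044),("scBL",(21,340),.044),("lipL",(543,137),.002),("lipR",(574,76),.002),("hEndTop",(745,103),.056),("red",(308,363),.012),("tan",(384,236),.011)]:
    print(n,ray("scene",g(u,v),z))
```

```text
scFL [0.6458 0.234  0.044 ]
scFR [ 0.6855 -0.0345  0.044 ]
scBL [0.8118 0.2621 0.044 ]
lipL [ 0.5673 -0.1345  0.002 ]
lipR [ 0.5749 -0.2183  0.002 ]
backL [ 0.4917 -0.1394  0.033 ]
backR [ 0.4986 -0.2225  0.024 ]
hEnd [ 0.4166 -0.1863  0.056 ]
hStart [ 0.489  -0.1826  0.056 ]
red [0.624  0.1691 0.012 ]
tan [0.6321 0.0334 0.011 ]
scene
scFL [0.6409 0.2417 0.044 ]
scFR [ 0.6863 -0.0315  0.044 ]
scBL [0.8057 0.2691 0.044 ]
lipL [ 0.5686 -0.1327  0.002 ]
lipR [ 0.5754 -0.216   0.002 ]
hEndTop [ 0.4186 -0.1974  0.056 ]
red [0.6236 0.1707 0.012 ]
tan [0.6333 0.0364 0.011 ]
```

```bash
cat >> h.py <<'E'
from scipy.spatial.transform import Rotation
def Rt(s=None):
    s=s or manip.get_state(); q=s["ee_rot"]; return Rotation.from_quat([q[1],q[2],q[3],q[0]]).as_matrix()
def plan(target,yaw):
    "shift (mm) in tool axes & turn about x so that tool y lies along +/-yaw direction"
    s=manip.get_state(); R=Rt(s); p=np.array(s["position"])
    sh=R.T@(np.array(target)-p)*1000
    y=R[:,1]; cur=np.arctan2(y[1],y[0]); 
    opts=[]
    for k in (0,np.pi):
        d=(yaw+k-cur+np.pi)%(2*np.pi)-np.pi; opts.append(-d)  # tool x down -> turn = -dyaw
    print("clock",s["clock"],"pos",p.round(4),"toolx",R[:,0].round(4),"y-yaw",round(cur,4),"shift",sh.round(1),"turn",np.round(opts,4),"F",np.round(s["contact_force"],1),"w",round(s["width"],4),"q",np.round(s["qpos"],2))
E
python3 -c "
from h import *
plan([.38,-.19,.2],.08)
plan([.457,-.185,.15],.08)"
```

```text
clock 0.95 pos [0.1955 0.5408 0.2313] toolx [ 1.e-04  1.e-04 -1.e+00] y-yaw 2.7948 shift [  31.3 -421.9 -624.6] turn [ 2.7148 -0.4268] F [-0.4  0.3  0.1] w 0.0853 q [ 1.1   0.28  1.5   0.    1.36 -0.12]
clock 0.95 pos [0.1955 0.5408 0.2313] toolx [ 1.e-04  1.e-04 -1.e+00] y-yaw 2.7948 shift [  81.3 -492.7 -593.7] turn [ 2.7148 -0.4268] F [-0.4  0.3  0.1] w 0.0853 q [ 1.1   0.28  1.5   0.    1.36 -0.12]
```

View pics/wrist0.png

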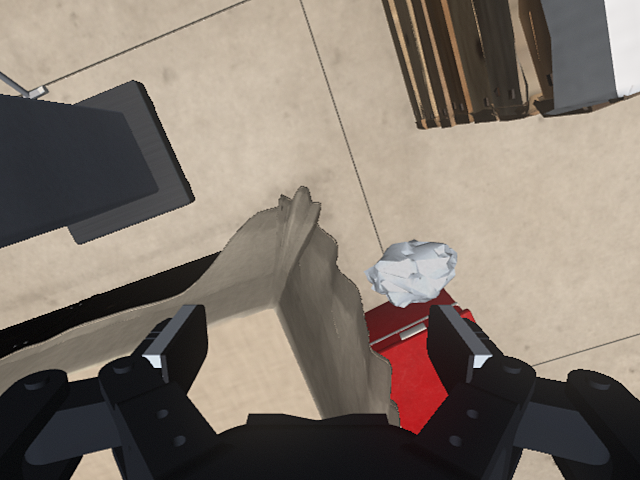

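Emit:
move_arm(
  rows=[
    [[60,-490,-595],1.0,85],
    [[60,-490,-595],1.0,85],
    [[60,-490,-595],1.0,85],
    [[60,-490,-595],1.0,85],
    [[60,-490,-595],1.0,85],
    [[60,-490,-595],1.0,85],
    [[60,-490,-595],1.0,85],
    [[60,-490,-595],1.0,85],
  ],
  force=100,
)

```text
clock: 1.62
position: [0.3071, 0.226, 0.2056]
ee_rot: [0.703, -0.077, 0.702, 0.077]
contact_force: [0.3, 0.7, 0.9]
width: 0.085
```

```bash
python3 -c "
from h import *
plan([.45,-.185,.15],.08)"
```

```text
clock 1.6167 pos [0.3071 0.226  0.2056] toolx [ 1.2e-03  5.0e-04 -1.0e+00] y-yaw 1.7896 shift [  55.6 -432.3   50.2] turn [ 1.7096 -1.432 ] F [0.3 0.7 0.9] w 0.085 q [ 0.45 -0.    1.91 -0.    1.23  0.23]
```

Emit:
move_arm(
  rows=[
    [[55,-432,50],1.0,85],
    [[55,-432,50],1.0,85],
    [[55,-432,50],1.0,85],
    [[55,-432,50],1.0,85],
    [[55,-432,50],1.0,85],
    [[55,-432,50],1.0,85],
    [[55,-432,50],1.3,85],
    [[55,-432,50],1.3,85],
  ],
)

```text
clock: 2.28
position: [0.4154, -0.0871, 0.164]
ee_rot: [0.654, 0.27, 0.653, -0.269]
contact_force: [0.3, 0.2, 0.2]
width: 0.0849
```

```bash
python3 -c "
from h import *
plan([.45,-.185,.15],.08)"
```

```text
clock 2.2833 pos [ 0.4154 -0.0871  0.164 ] toolx [ 2.2e-03  3.0e-04 -1.0e+00] y-yaw 0.7877 shift [ 14.  -45.   93.6] turn [ 0.7077 -2.4339] F [0.3 0.2 0.2] w 0.0849 q [-0.37  0.1   1.91  0.    1.13  0.41]
```

Emit:
move_arm(
  rows=[
    [[14,-45,94],0.71,85],
    [[14,-45,94],0.71,85],
    [[14,-45,94],0.71,85],
    [[14,-45,94],0.71,85],
    [[14,-45,94],0.71,85],
    [[14,-45,94],0.71,85],
    [[14,-45,94],0.71,85],
    [[14,-45,94],0.71,85],
  ],
)

```text
clock: 2.95
position: [0.4503, -0.1853, 0.15]
ee_rot: [0.52, 0.48, 0.519, -0.479]
contact_force: [-0.2, 0.5, -0.5]
width: 0.0852
```

```bash
python3 -c "
from h import *
plan([.457,-.185,.05],.08)
im=viewer.get_image('wrist'); cv2.imwrite('pics/w1.png',im[:,:,::-1])
for o in [np.array([.5315,-.179,0])]:
    a=.08;R=np.array([[np.cos(a),-np.sin(a),0],[np.sin(a),np.cos(a),0],[0,0,1]])
    P=np.array([[.04,.042,0],[.04,-.042,0],[-.04,.042,.033],[-.04,-.042,.033],[-.12,.01,.056],[-.12,-.01,.056],[-.042,.01,.056],[-.042,-.01,.056]])
    print(proj('wrist',P@R.T+o).round(0).tolist())
"
```

```text
clock 2.95 pos [ 0.4503 -0.1853  0.15  ] toolx [ 2.2e-03  4.0e-04 -1.0e+00] y-yaw 0.08 shift [100.    6.5   0.2] turn [ 0.     -3.1416] F [-0.2  0.5 -0.5] w 0.0852 q [-0.53  0.21  1.82  0.    1.12  0.96]
[[259.0, 66.0], [375.0, 66.0], [257.0, 182.0], [377.0, 182.0], [303.0, 302.0], [332.0, 302.0], [302.0, 189.0], [333.0, 189.0]]
```

View pics/w1.png

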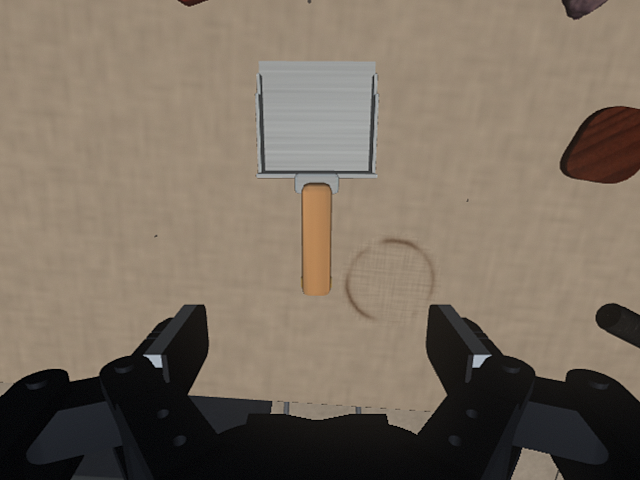

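The wrist picture shows the scoop with its lip at row 61 and handle end at (316,294). The model predicted 66 and 302, so it sits about 4 mm farther ahead than I had it. Yaw and sideways position agree.

Emit:
move_arm(
  rows=[
    [[40,11,0],0,85],
    [[80,11,0],0,85],
    [[110,11,0],0,85],
    [[124,11,0],0,85],
    [[124,11,0],0,60],
    [[124,11,0],0,40],
    [[124,11,0],0,15],
    [[124,11,0],0,10],
  ],
  force=100,
)

```text
clock: 3.67
position: [0.4629, -0.185, 0.0277]
ee_rot: [0.522, 0.48, 0.518, -0.478]
contact_force: [0.6, -0.2, 0.2]
width: 0.0382
```

Emit:
move_arm(
  rows=[
    [[0,0,0],0,10],
    [[0,0,0],0,10],
    [[0,0,0],0,10],
    [[0,0,0],0,10],
  ],
)

```text
clock: 4.0
position: [0.4641, -0.1855, 0.0295]
ee_rot: [0.523, 0.481, 0.517, -0.478]
contact_force: [-1.3, 0.7, 6.3]
width: 0.0186
```

```bash
python3 -c "
from h import *
plan([.457,-.185,.05],.08)
im=viewer.get_image('wrist'); cv2.imwrite('pics/w2.png',im[:,:,::-1])
"
```

```text
clock 4.0 pos [ 0.4641 -0.1855  0.0295] toolx [ 0.0087 -0.003  -1.    ] y-yaw 0.0806 shift [-20.6  -6.9  -1. ] turn [ 6.000e-04 -3.141e+00] F [-1.3  0.7  6.3] w 0.0186 q [-0.52  0.36  1.96  0.    0.81  0.97]
```

View pics/w2.png

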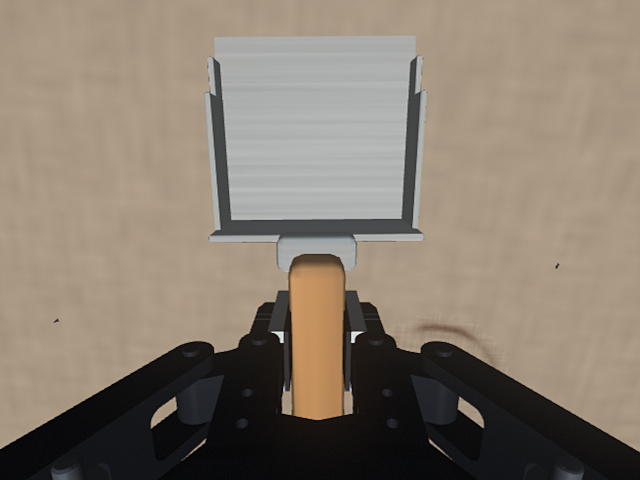

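```bash
python3 -c "
from h import *
np.set_printoptions(precision=4,suppress=True)
a=ray('wrist',(215,37),.001);b=ray('wrist',(416,37),.001); print(a,b,np.hypot(*(a-b)[:2]))
p=np.array(manip.get_state()['position']); print((a+b)/2-p)
print(ray('wrist',(208,240),.033),ray('wrist',(423,240),.033))
"
```

```text
[ 0.5714 -0.1343  0.001 ] [ 0.5782 -0.2181  0.001 ] 0.08411461403454328
[ 0.1107  0.0093 -0.0285]
[ 0.4923 -0.1406  0.033 ] [ 0.499  -0.2246  0.033 ]
```

Emit:
move_arm(
  rows=[
    [[-15,0,0],0,10],
    [[-30,0,0],0,10],
    [[-45,0,0],0,10],
    [[-60,0,0],0,10],
    [[-60,0,0],0,10],
  ],
  force=110,
)

```text
clock: 4.47
position: [0.4655, -0.1864, 0.0926]
ee_rot: [0.525, 0.481, 0.514, -0.478]
contact_force: [-0.4, -0.3, -1.7]
width: 0.0182
```

```bash
python3 -c "
from h import *
plan([.457,-.185,.05],.08)
im=viewer.get_image('wrist'); cv2.imwrite('pics/w3.png',im[:,:,::-1])
im=viewer.get_image('scene'); cv2.imwrite('pics/s3.png',cv2.resize(im[100:340,300:620],None,fx=2.4,fy=2.4)[:,:,::-1])
"
```

```text
clock 4.4667 pos [ 0.4655 -0.1864  0.0926] toolx [ 0.0145 -0.0063 -0.9999] y-yaw 0.0808 shift [42.5 -8.9 -2.4] turn [ 8.0000e-04 -3.1408e+00] F [-0.4 -0.3 -1.7] w 0.0182 q [-0.52  0.28  1.88  0.    0.96  0.97]
```

View pics/w3.png

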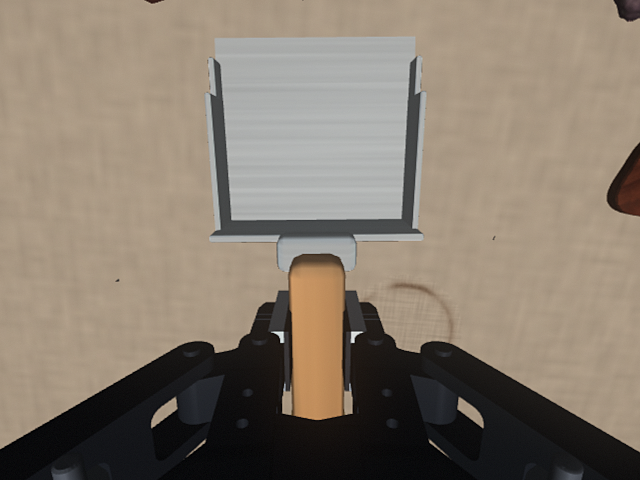

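View pics/s3.png

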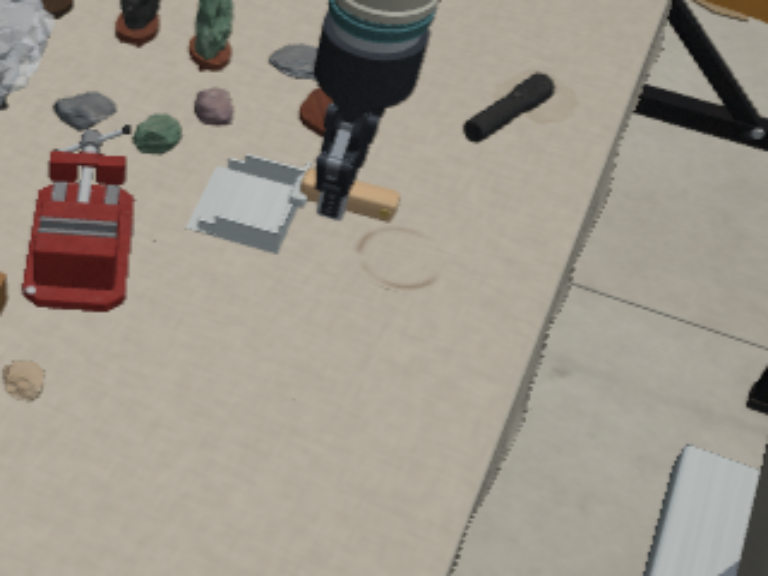

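```bash
python3 -c "
from h import *
plan([.44,-.02,.0926],.155)
plan([.476,.147,.0926],.155)
"
```

```text
clock 4.5667 pos [ 0.4637 -0.1855  0.09  ] toolx [ 0.0101 -0.0038 -0.9999] y-yaw 0.0807 shift [  -3.5  -10.3 -166.8] turn [-0.0743  3.0673] F [-1.1 -0.5 -2.7] w 0.0183 q [-0.52  0.28  1.88  0.    0.96  0.97]
clock 4.5667 pos [ 0.4637 -0.1855  0.09  ] toolx [ 0.0101 -0.0038 -0.9999] y-yaw 0.0807 shift [  -3.7   39.  -330.4] turn [-0.0743  3.0673] F [-1.1 -0.5 -2.7] w 0.0183 q [-0.52  0.28  1.88  0.    0.96  0.97]
```

Emit:
move_arm(
  rows=[
    [[-4,-20,-30],-0.02,10],
    [[-4,-15,-70],-0.04,10],
    [[-4,-10,-110],-0.06,10],
    [[-4,-5,-150],-0.074,10],
    [[-4,0,-190],-0.074,10],
    [[-4,10,-230],-0.074,10],
    [[-4,25,-270],-0.074,10],
    [[-4,39,-310],-0.074,10],
  ],
)

```text
clock: 5.23
position: [0.476, 0.1269, 0.0919]
ee_rot: [0.54, 0.461, 0.534, -0.459]
contact_force: [1.1, -0.3, -3.0]
width: 0.0181
```

```bash
python3 -c "
from h import *
plan([.476,.147,.0926],.155)
im=viewer.get_image('wrist'); cv2.imwrite('pics/w4.png',im[:,:,::-1])
plan([.476,.147,.0926],.155)
"
```

```text
clock 5.2333 pos [0.476  0.1269 0.0919] toolx [ 0.0081 -0.0043 -1.    ] y-yaw 0.155 shift [ -0.8   3.1 -19.9] turn [-0.      3.1416] F [ 1.1 -0.3 -3. ] w 0.0181 q [ 0.12  0.27  1.89 -0.01  0.97  1.54]
clock 5.2833 pos [0.4794 0.1345 0.0923] toolx [ 0.0133  0.0035 -0.9999] y-yaw 0.1571 shift [ -0.3  -1.4 -12.8] turn [ 2.1000e-03 -3.1395e+00] F [ 4.1  6.6 -1.6] w 0.018 q [0.13 0.28 1.89 0.   0.96 1.54]
```

View pics/w4.png

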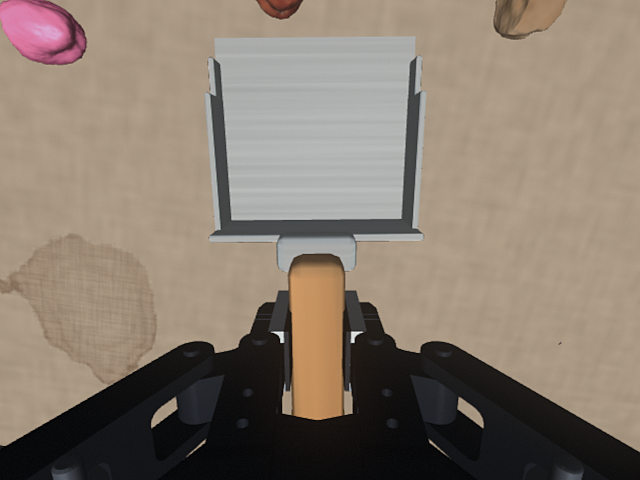

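Emit:
move_arm(
  rows=[
    [[0,-6,-13],0,10],
    [[0,-6,-13],0,10],
    [[15,-6,-13],0,10],
    [[30,-6,-13],0,10],
    [[45,-6,-13],0,10],
    [[56,-6,-13],0,10],
    [[60,-6,-13],0,10],
    [[60,-6,-13],0,10],
  ],
)

```text
clock: 5.95
position: [0.4709, 0.1457, 0.0308]
ee_rot: [0.539, 0.462, 0.536, -0.456]
contact_force: [0.1, 0.2, -2.3]
width: 0.0182
```

```bash
python3 -c "
from h import *
im=viewer.get_image('scene'); cv2.imwrite('pics/s5.png',cv2.resize(im[200:400,150:480],None,fx=2.4,fy=2.4)[:,:,::-1])
plan([.476,.147,.0295],.155)
im=viewer.get_image('wrist'); cv2.imwrite('pics/w5.png',im[:,:,::-1])
r=finder.trace('red_stone','wrist')
for d in r: print(d['score'],d['centre'],ray('wrist',d['centre'],.012))
l=(ray('wrist',(215,37),.003)+ray('wrist',(416,37),.003))/2; print('lip',l)
for P in ([.6655,.1,.044],[.6458,.234,.044],[.6855,-.0345,.044],[.6458,.234,.0]): print(proj('wrist',P))
plan([.476,.147,.0295],.155)
"
```

```text
clock 6.0 pos [0.4717 0.1459 0.0316] toolx [ 0.0114  0.003  -0.9999] y-yaw 0.1565 shift [ 2.2  4.4 -0.4] turn [ 1.5000e-03 -3.1401e+00] F [ 0.1  0.5 -1.6] w 0.0183 q [0.16 0.35 1.97 0.   0.81 1.57]
0.56 [23.0, 13.6] [0.57090657 0.27948835 0.012     ]
lip [0.5829366  0.16427307 0.003     ]
[[ 601.66075435 -305.92717646]]
[[  91.76363577 -312.15822121]]
[[1112.77358885 -300.82158992]]
[[ 159.87879747 -174.07980649]]
clock 6.1 pos [0.4727 0.1463 0.0326] toolx [ 0.0141  0.0035 -0.9999] y-yaw 0.1567 shift [ 3.2  3.3 -0.2] turn [ 1.7000e-03 -3.1399e+00] F [-0.2  0.8 -0.8] w 0.0183 q [0.16 0.35 1.97 0.   0.81 1.57]
```

View pics/w5.png

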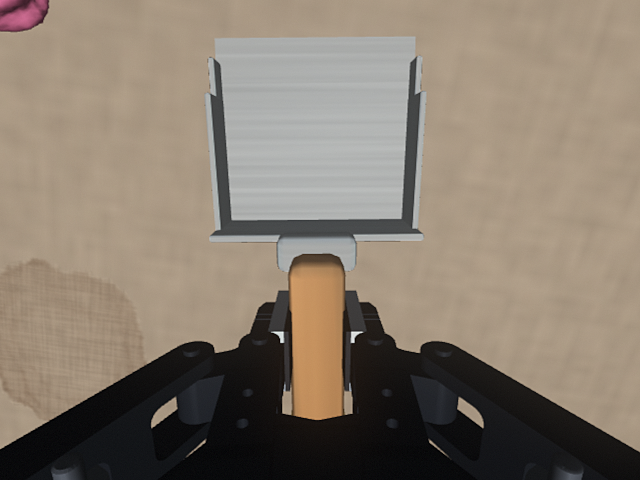

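View pics/s5.png

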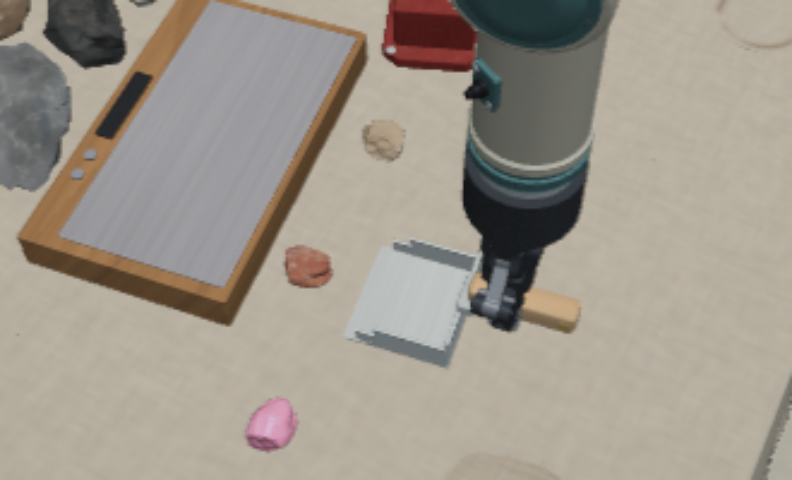

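Emit:
move_arm(
  rows=[
    [[3,0,0],0,10],
    [[5,2,0],0,10],
    [[5,8,0],0,10],
    [[5,15,0],0,10],
    [[5,22,0],0,10],
    [[5,29,0],0,10],
    [[5,34,0],0,10],
    [[5,38,0],0,10],
  ],
)

```text
clock: 6.77
position: [0.5107, 0.1522, 0.0293]
ee_rot: [0.541, 0.464, 0.534, -0.455]
contact_force: [-4.3, -1.8, 8.2]
width: 0.0179
```

```bash
python3 -c "
from h import *
plan([.476,.147,.0295],.155)
im=viewer.get_image('wrist'); cv2.imwrite('pics/w6.png',im[:,:,::-1])
plan([.476,.147,.0295],.155)
im=viewer.get_image('scene'); cv2.imwrite('pics/s6.png',cv2.resize(im[200:400,150:480],None,fx=2.4,fy=2.4)[:,:,::-1])
"
```

```text
clock 6.7667 pos [0.5107 0.1522 0.0293] toolx [ 0.0147  0.0034 -0.9999] y-yaw 0.1569 shift [ -0.7 -35.   -0.3] turn [ 1.9000e-03 -3.1397e+00] F [-4.3 -1.8  8.2] w 0.0179 q [0.16 0.4  1.89 0.   0.84 1.57]
clock 6.8167 pos [0.5118 0.1524 0.0293] toolx [ 0.0163  0.0037 -0.9999] y-yaw 0.1568 shift [ -0.8 -36.2  -0.3] turn [ 1.8000e-03 -3.1398e+00] F [-1.1 -0.7  4.4] w 0.018 q [0.16 0.4  1.89 0.   0.84 1.57]
```

View pics/w6.png

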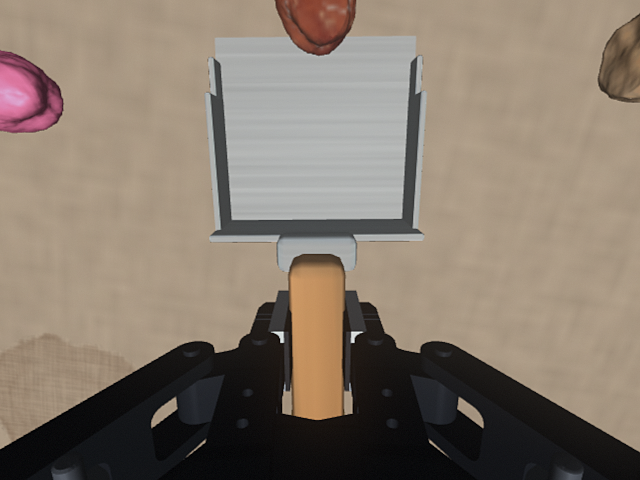

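View pics/s6.png

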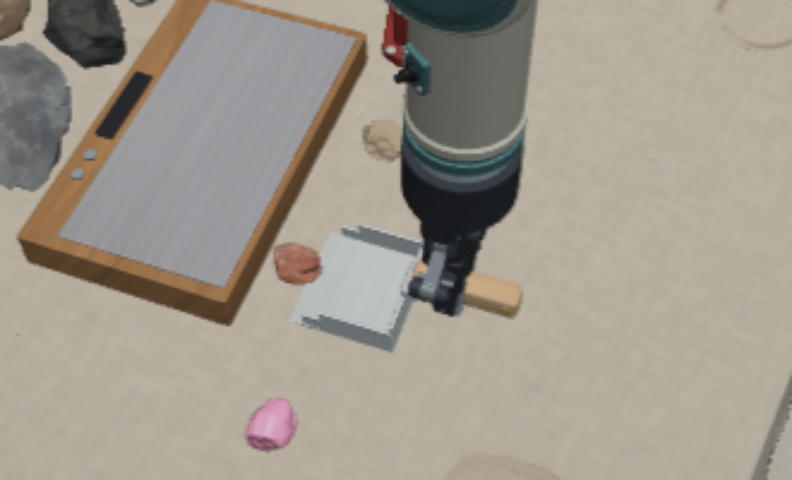

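Emit:
move_arm(
  rows=[
    [[1,4,0],0,10],
    [[1,8,0],0,10],
    [[1,12,0],0,10],
    [[1,16,0],0,10],
    [[1.5,19,0],0,10],
    [[1.5,22,0],0,10],
    [[1.5,25,0],0,10],
    [[1.5,28,0],0,10],
  ],
)

```text
clock: 7.53
position: [0.5387, 0.1567, 0.0293]
ee_rot: [0.541, 0.464, 0.534, -0.455]
contact_force: [-4.1, -0.4, 7.9]
width: 0.0183
```

```bash
python3 -c "
from h import *
plan([.476,.147,.0295],.155)
im=viewer.get_image('wrist'); cv2.imwrite('pics/w7.png',im[:,:,::-1])
plan([.476,.147,.0295],.155)
im=viewer.get_image('scene'); cv2.imwrite('pics/s7.png',cv2.resize(im[200:400,150:480],None,fx=2.4,fy=2.4)[:,:,::-1])
"
```

```text
clock 7.5333 pos [0.5387 0.1567 0.0293] toolx [ 0.0158  0.0034 -0.9999] y-yaw 0.1572 shift [ -1.2 -63.4  -0.3] turn [ 2.2000e-03 -3.1394e+00] F [-4.1 -0.4  7.9] w 0.0183 q [0.16 0.43 1.83 0.   0.86 1.57]
clock 7.5833 pos [0.5397 0.1568 0.0293] toolx [ 0.0174  0.0037 -0.9998] y-yaw 0.1571 shift [ -1.3 -64.5  -0.3] turn [ 2.1000e-03 -3.1395e+00] F [-1.2  0.3  5.8] w 0.0178 q [0.16 0.43 1.83 0.   0.86 1.57]
```

View pics/w7.png

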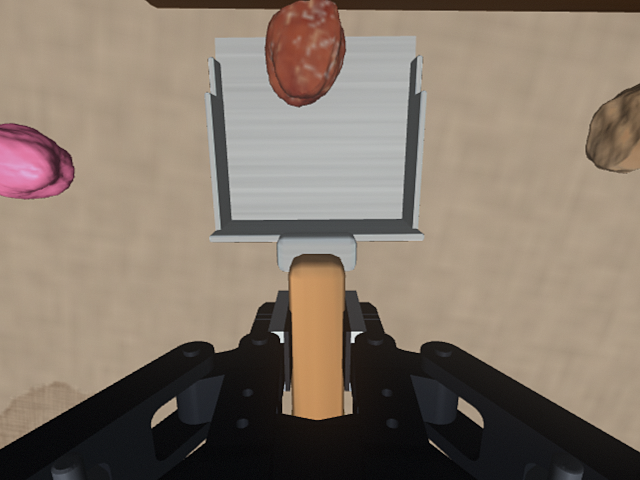

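View pics/s7.png

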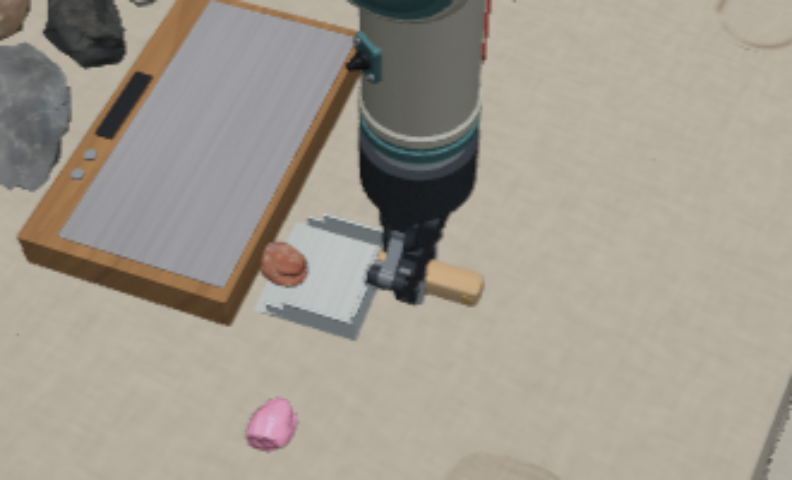

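Emit:
move_arm(
  rows=[
    [[1,3,0],0,10],
    [[1,6,0],0,10],
    [[1,8,0],0,10],
    [[1,10,0],0,10],
    [[1,12,0],0,10],
    [[1,13,0],0,10],
    [[1,14,0],0,10],
    [[1,15,0],0,10],
  ],
)

```text
clock: 8.3
position: [0.5539, 0.159, 0.0293]
ee_rot: [0.541, 0.464, 0.534, -0.454]
contact_force: [-3.2, -0.4, 6.0]
width: 0.0183
```

```bash
python3 -c "
from h import *
plan([.476,.147,.0295],.155)
im=viewer.get_image('wrist'); cv2.imwrite('pics/w8.png',im[:,:,::-1])
plan([.476,.147,.0295],.155)
im=viewer.get_image('scene'); cv2.imwrite('pics/s8.png',cv2.resize(im[200:400,150:480],None,fx=2.4,fy=2.4)[:,:,::-1])
"
```

```text
clock 8.3 pos [0.5539 0.159  0.0293] toolx [ 0.0169  0.0034 -0.9999] y-yaw 0.1574 shift [ -1.6 -78.8  -0.3] turn [ 2.4000e-03 -3.1392e+00] F [-3.2 -0.4  6. ] w 0.0183 q [0.16 0.45 1.79 0.   0.88 1.57]
clock 8.35 pos [0.5544 0.1591 0.0293] toolx [ 0.0176  0.0035 -0.9998] y-yaw 0.1573 shift [ -1.6 -79.3  -0.3] turn [ 2.3000e-03 -3.1393e+00] F [-3.1 -1.   4.8] w 0.0183 q [0.16 0.45 1.79 0.   0.88 1.57]
```

View pics/w8.png

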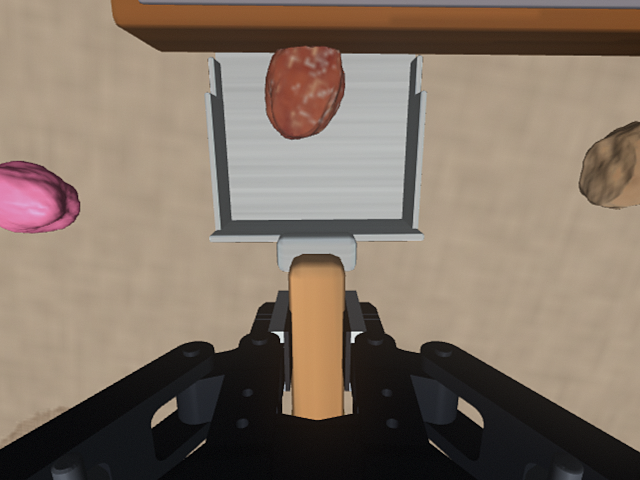

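View pics/s8.png

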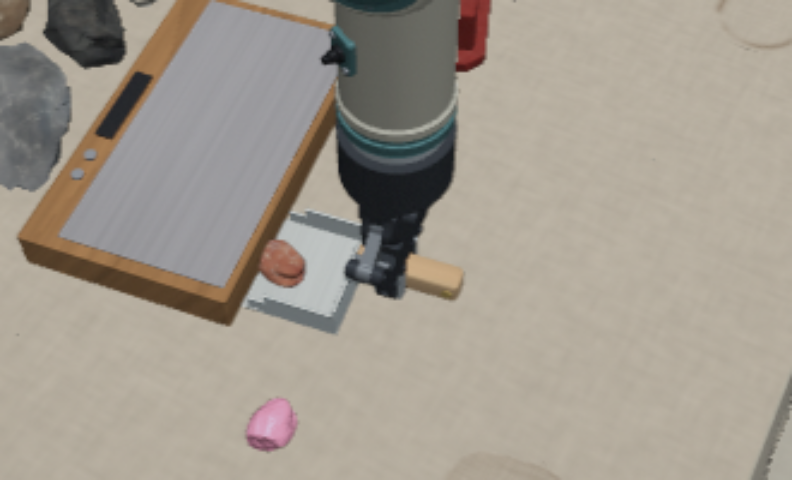

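The red stone sits on the pan floor at (305,92), up against the scale's face, and the tan and pink stones haven't moved. I'll press a little more, then back off slowly.

Emit:
move_arm(
  rows=[
    [[0.5,1,0],0,10],
    [[0.5,2,0],0,10],
    [[0.5,3,0],0,10],
    [[0,2,0],0,10],
    [[-1,0,0],0,10],
    [[-1,-2,0],0,10],
    [[-1,-5,0],0,10],
    [[-1,-8,0],0,10],
  ],
)

```text
clock: 9.07
position: [0.5461, 0.1578, 0.0298]
ee_rot: [0.542, 0.464, 0.534, -0.454]
contact_force: [0.3, -0.6, -1.7]
width: 0.0184
```

```bash
python3 -c "
from h import *
plan([.476,.147,.0295],.155)
im=viewer.get_image('wrist'); cv2.imwrite('pics/w9.png',im[:,:,::-1])
plan([.476,.147,.0295],.155)
"
```

```text
clock 9.0667 pos [0.5461 0.1578 0.0298] toolx [ 0.0173  0.0035 -0.9998] y-yaw 0.1573 shift [ -1.  -70.9  -0.3] turn [ 2.3000e-03 -3.1392e+00] F [ 0.3 -0.6 -1.7] w 0.0184 q [0.16 0.44 1.81 0.   0.87 1.57]
clock 9.1167 pos [0.5451 0.1576 0.0297] toolx [ 0.0158  0.0033 -0.9999] y-yaw 0.1573 shift [ -1.  -69.9  -0.3] turn [ 2.3000e-03 -3.1393e+00] F [-1.3 -0.3 -2.8] w 0.0181 q [0.16 0.44 1.81 0.   0.87 1.57]
```

View pics/w9.png

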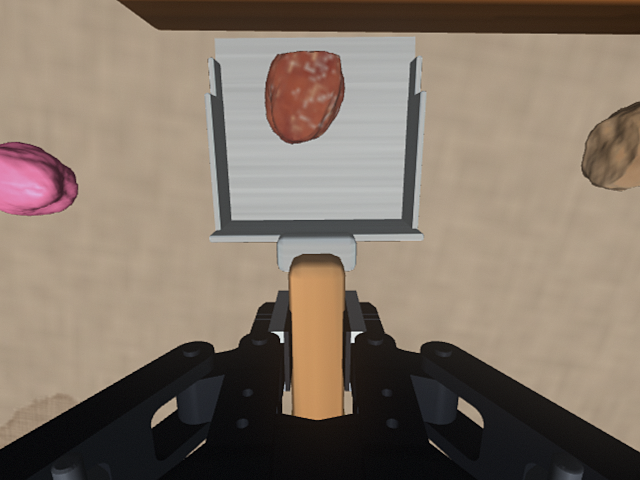

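```bash
python3 -c "
from h import *
for u in [(160,29),(320,31),(630,34)]: print(ray('wrist',u,0.0))
"
```

```text
[0.64820709 0.24087553 0.        ]
[0.65800515 0.17413216 0.        ]
[0.67734488 0.04467306 0.        ]
```

Emit:
move_arm(
  rows=[
    [[-2,-6,0],0,10],
    [[-5,-12,0],0,10],
    [[-11,-18,0],0,10],
    [[-18,-24,0],0,10],
    [[-26,-30,0],0,10],
    [[-34,-35,0],0,10],
    [[-42,-38,0],0,10],
    [[-50,-40,0],0,10],
  ],
)

```text
clock: 9.78
position: [0.5044, 0.1512, 0.0803]
ee_rot: [0.541, 0.464, 0.534, -0.454]
contact_force: [0.1, 0.5, -1.7]
width: 0.0183
```

Emit:
move_arm(
  rows=[
    [[-8,0,0],0,10],
    [[-12,0,0],0,10],
    [[-14,0,0],0,10],
    [[-14,0,0],0,10],
    [[-14,0,0],0,10],
  ],
)

```text
clock: 10.2
position: [0.5042, 0.1511, 0.0941]
ee_rot: [0.541, 0.464, 0.534, -0.454]
contact_force: [0.5, 0.0, -2.1]
width: 0.0177
```

```bash
python3 -c "
from h import *
im=viewer.get_image('wrist'); cv2.imwrite('pics/w10.png',im[:,:,::-1])
plan([.476,.147,.0295],.155)
im=viewer.get_image('scene'); cv2.imwrite('pics/s10.png',cv2.resize(im[150:400,150:480],None,fx=2.4,fy=2.4)[:,:,::-1])
"
```

```text
clock 10.25 pos [0.504  0.1511 0.0939] toolx [ 0.0157  0.0033 -0.9999] y-yaw 0.1574 shift [ 63.9 -29.3  -0.3] turn [ 2.4000e-03 -3.1392e+00] F [-0.2  0.2 -1.5] w 0.0182 q [0.16 0.31 1.83 0.   0.99 1.57]
```

View pics/w10.png

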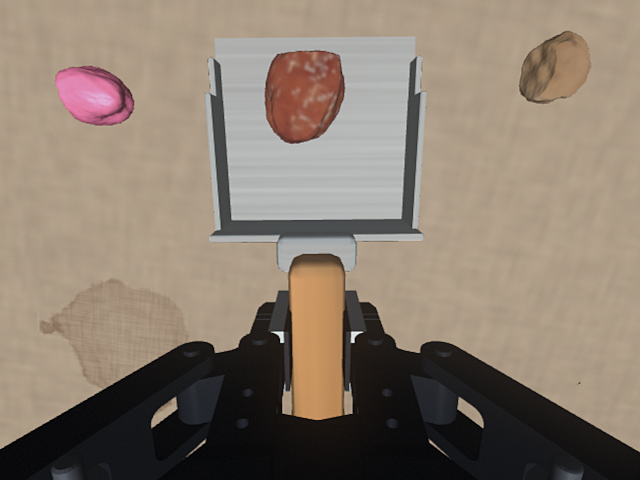

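View pics/s10.png

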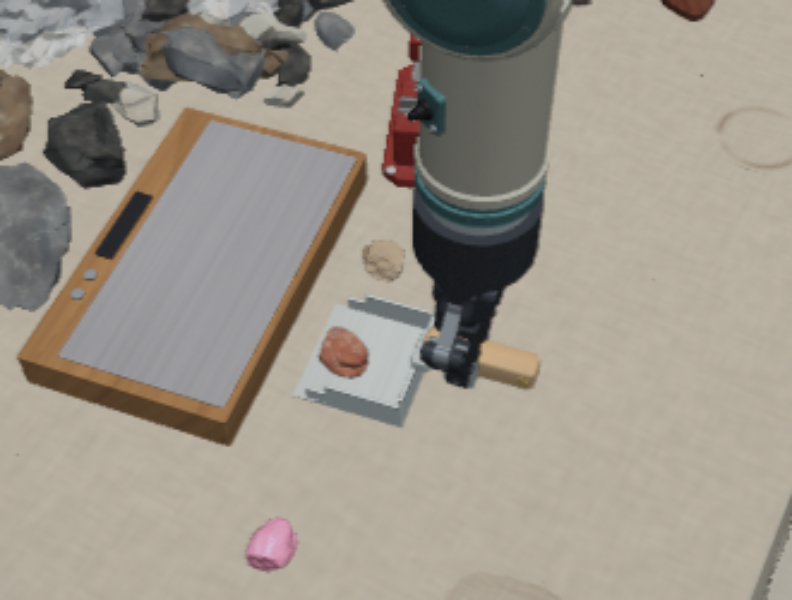

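```bash
python3 -c "
from h import *
plan([.657,.164,.105],.155)
plan([.657,.164,.0735],.155)
"
```

```text
clock 10.3 pos [0.5039 0.1511 0.0937] toolx [ 0.0155  0.0032 -0.9999] y-yaw 0.1574 shift [ -8.8 153.4  11.2] turn [ 2.4000e-03 -3.1392e+00] F [-0.2 -0.9 -2.2] w 0.0179 q [0.16 0.31 1.83 0.   0.99 1.57]
clock 10.3 pos [0.5039 0.1511 0.0937] toolx [ 0.0155  0.0032 -0.9999] y-yaw 0.1574 shift [ 22.7 152.9  11.2] turn [ 2.4000e-03 -3.1392e+00] F [-0.2 -0.9 -2.2] w 0.0179 q [0.16 0.31 1.83 0.   0.99 1.57]
```

Emit:
move_arm(
  rows=[
    [[-4,4,0],0,10],
    [[-9,12,1],0,10],
    [[-9,24,2],0,10],
    [[-9,38,4],0,10],
    [[-9,53,5],0,10],
    [[-9,68,6],0,10],
    [[-9,83,8],0,10],
    [[-9,98,9],0,10],
  ],
)

```text
clock: 10.97
position: [0.6038, 0.1575, 0.1045]
ee_rot: [0.541, 0.464, 0.534, -0.455]
contact_force: [0.7, 0.6, -1.9]
width: 0.0183
```

```bash
python3 -c "
from h import *
plan([.657,.164,.105],.155)
"
```

```text
clock 10.9667 pos [0.6038 0.1575 0.1045] toolx [ 0.0164  0.0032 -0.9999] y-yaw 0.1573 shift [ 0.4 53.6  1.9] turn [ 2.3000e-03 -3.1393e+00] F [ 0.7  0.6 -1.9] w 0.0183 q [0.14 0.43 1.6  0.   1.1  1.56]
```

Emit:
move_arm(
  rows=[
    [[0,15,1],0,10],
    [[0,28,2],0,10],
    [[0,39,2],0,10],
    [[0,47,2],0,10],
    [[0,52,2],0,10],
    [[0,54,2],0,10],
    [[0,54,2],0,10],
    [[0,54,2],0,10],
  ],
)

```text
clock: 11.63
position: [0.6568, 0.1639, 0.1053]
ee_rot: [0.541, 0.463, 0.534, -0.455]
contact_force: [-0.3, 0.4, -2.3]
width: 0.018
```

```bash
python3 -c "
from h import *
im=viewer.get_image('wrist'); cv2.imwrite('pics/w11.png',im[:,:,::-1])
im=viewer.get_image('scene'); cv2.imwrite('pics/s11.png',cv2.resize(im[150:400,150:480],None,fx=2.4,fy=2.4)[:,:,::-1])
plan([.657,.164,.0735],.155)
"
```

```text
clock 11.7333 pos [0.6567 0.1639 0.1055] toolx [ 0.0157  0.0031 -0.9999] y-yaw 0.1574 shift [32.  -0.2 -0. ] turn [ 2.4000e-03 -3.1392e+00] F [ 0.3 -0.5 -2.5] w 0.0179 q [0.14 0.5  1.47 0.   1.16 1.55]
```

View pics/w11.png

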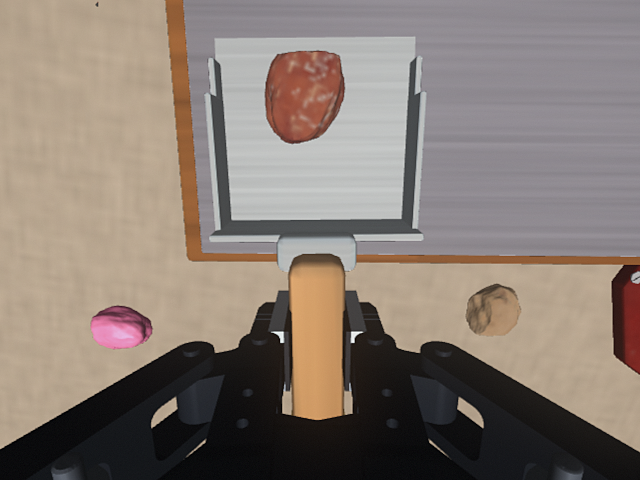

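View pics/s11.png

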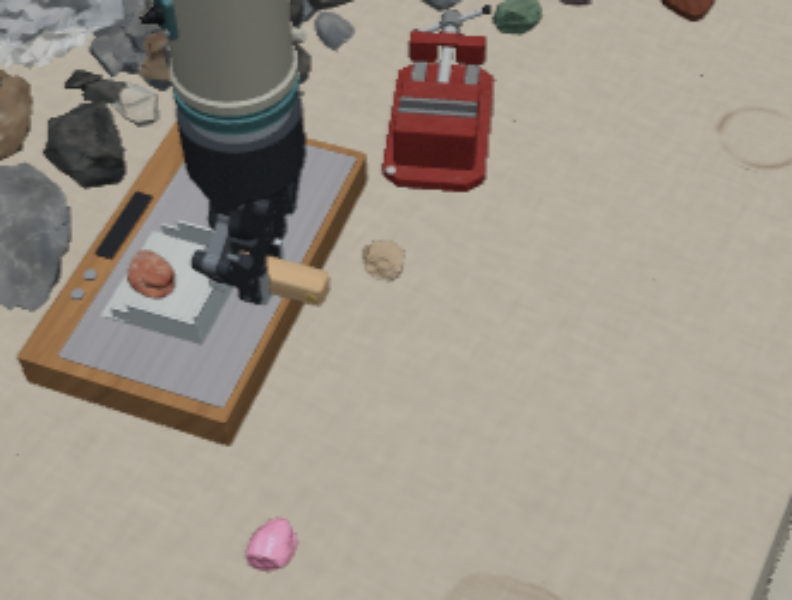

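```bash
python3 -c "
from h import *
p=np.array(manip.get_state()['position'])
n=np.array([.9877,.1567,0]);l=np.array([-.1567,.9877,0])
for u in [(320,262),(189,260),(166,0)]:
    d=ray('wrist',u,.044)-p; print(d@n,d@l)
"
```

```text
0.0020229027166610057 -0.0018541993398438438
0.0032085432190926064 0.07438082586847371
0.13633530400904675 0.07382241396328361
```

Emit:
move_arm(
  rows=[
    [[0,0,6],0,10],
    [[6,0,14],0,10],
    [[14,0,15],0,10],
    [[21,0,15],0,10],
    [[26,0,15],0,10],
    [[29,0,15],0,10],
    [[31,0,15],0,10],
    [[32,0,15],0,10],
  ],
)

```text
clock: 12.4
position: [0.6594, 0.1493, 0.0734]
ee_rot: [0.541, 0.463, 0.534, -0.455]
contact_force: [-1.5, 0.3, 1.6]
width: 0.0181
```

Emit:
move_arm(
  rows=[
    [[0.5,0,0],0,10],
    [[0.5,0,0],0,10],
  ],
)

```text
clock: 12.57
position: [0.6597, 0.1494, 0.0734]
ee_rot: [0.542, 0.463, 0.534, -0.455]
contact_force: [-0.3, 0.3, -0.2]
width: 0.0178
```

```bash
python3 -c "
from h import *
im=viewer.get_image('scene'); cv2.imwrite('pics/s12.png',cv2.resize(im[150:400,150:480],None,fx=2.4,fy=2.4)[:,:,::-1])
plan([.657,.164,.0735],.155)
"
```

```text
clock 12.6167 pos [0.6598 0.1494 0.0735] toolx [ 0.0163  0.0029 -0.9999] y-yaw 0.1578 shift [ -0.   -0.4 -14.9] turn [ 2.8000e-03 -3.1388e+00] F [-0.8  0.2  0.3] w 0.0183 q [0.12 0.53 1.51 0.   1.09 1.53]
```

View pics/s12.png

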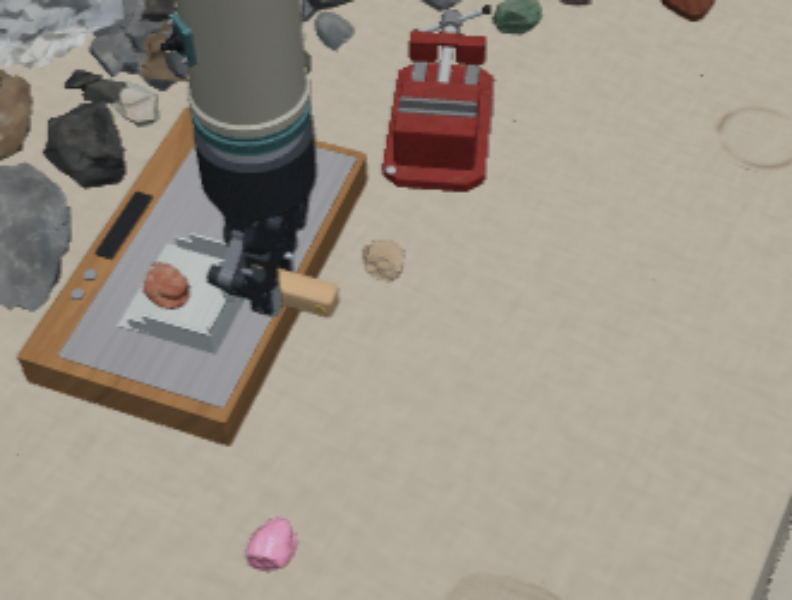

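Emit:
move_arm(
  rows=[
    [[0,0,0],0,25],
    [[0,0,0],0,35],
    [[0,0,0],0,50],
    [[0,0,0],0,60],
    [[0,0,0],0,60],
    [[0,0,0],0,60],
  ],
)

```text
clock: 13.12
position: [0.6599, 0.1495, 0.0735]
ee_rot: [0.542, 0.464, 0.534, -0.454]
contact_force: [-0.7, -0.2, -0.1]
width: 0.0601
```

```bash
python3 -c "
from h import *
im=viewer.get_image('wrist'); cv2.imwrite('pics/w13.png',im[:,:,::-1])
plan([.657,.164,.0735],.155)
"
```

```text
clock 13.1667 pos [0.6598 0.1495 0.0735] toolx [ 0.0163  0.003  -0.9999] y-yaw 0.1578 shift [ -0.   -0.5 -14.8] turn [ 2.8000e-03 -3.1388e+00] F [-0.6  0.3  0.3] w 0.06 q [0.12 0.53 1.51 0.   1.09 1.53]
```

View pics/w13.png

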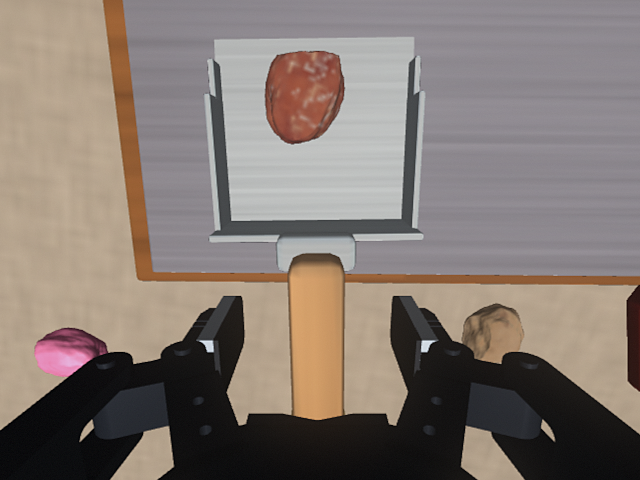

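The fingers are clear of the handle on both sides and the scoop stayed put. Raising the arm.

Emit:
move_arm(
  rows=[
    [[-10,0,0],0,60],
    [[-25,0,0],0,60],
    [[-50,0,0],0,60],
    [[-80,-10,0],0,60],
    [[-110,-40,0],0,60],
    [[-120,-60,0],0,60],
    [[-120,-60,0],0,60],
    [[-120,-60,0],0,60],
  ],
)

```text
clock: 13.83
position: [0.5986, 0.1397, 0.1947]
ee_rot: [0.542, 0.464, 0.533, -0.453]
contact_force: [0.6, 0.8, 0.1]
width: 0.0599
```

```bash
python3 -c "
from h import *
np.set_printoptions(precision=4,suppress=True)
im=viewer.get_image('wrist'); cv2.imwrite('pics/w14.png',im[:,:,::-1])
im=viewer.get_image('scene'); cv2.imwrite('pics/s14.png',cv2.resize(im[150:400,150:480],None,fx=2.4,fy=2.4)[:,:,::-1])
for d in finder.look_for('tan_stone','scene'): print('tan',d['score'],ray('scene',d['centre'],.011))
plan([.657,.164,.0735],.155)
"
```

```text
tan 0.77 [0.6316 0.0368 0.011 ]
clock 13.9833 pos [0.599  0.1397 0.1918] toolx [ 0.016   0.0029 -0.9999] y-yaw 0.1577 shift [119.3  59.1 -14.9] turn [ 0.0027 -3.1389] F [-0.3  0.2 -0.2] w 0.0597 q [0.12 0.35 1.49 0.   1.28 1.53]
```

View pics/w14.png

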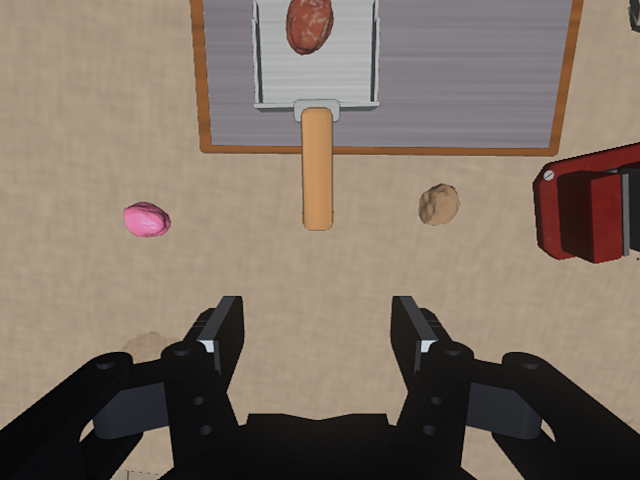

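View pics/s14.png

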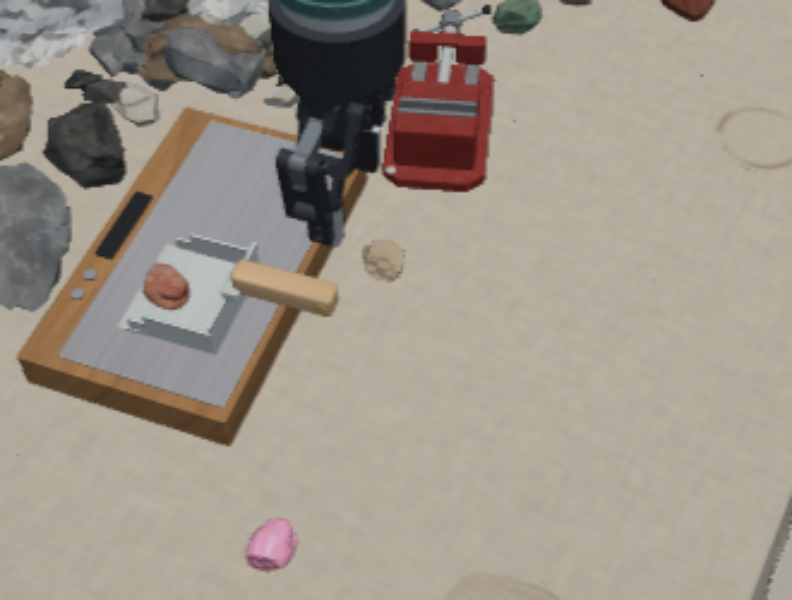

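The loaded scoop rests flat on the platform with the red stone in the pan, and the gripper is clear of it. The tan stone measures (0.632, 0.037), against (0.633, 0.036) at the start.

```bash
python3 -c "
from rig import manip
print(manip.sign_off())"
```

```text
the job is handed in; nothing more can be done
None
```

I scooped up the red stone without the gripper going near it, set the loaded scoop down on the scale's platform, let go, and handed the job in at about 14 s. The hand-in reports no verdict.

**What I did:** I gripped the scoop by its handle and set it down flat in front of the red stone. I slid it along the table until the scale stopped the stone and the stone climbed into the pan. Then I backed off, lifted it, set it on the platform, opened the fingers and raised the arm.

**Last checks:**
- **Scoop:** it looks flat on the platform. I estimate its pan's centre at about x −14 mm, y +50 mm in the scale's frame, well inside the limits.
- **Red stone:** it lies in the pan, about 17 mm ahead of its centre.
- **Tan stone:** it measures within about 2 mm of where it started, and the pink look-alike has not been touched.
- **Robot:** it is clear of everything, with wrist force near zero.

**Not fully confirmed:**
- **Lip position:** at the end of the push, the wrist picture put the scoop's lip about 6 mm past the scale's face, though wrist forces stayed under 10 N. I can't explain that.
- **Press on the scale:** I couldn't measure the stone's contact force against the scale. I judged that it pressed because it stayed put while the pan slid under it.

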